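Gauge the depth of a hole and lock the reading

ROBOT

A 6-joint arm with a two-finger parallel gripper is mounted at the origin on a cart in front of the work surface, level with it; the furniture and walls round the work are solid. World frame = base frame: x ahead of the robot, y to its left, z up, the work surface at z = 0. Lengths are in m, angles in degrees, forces in N, time in s.
With the tool pointing down it reaches from about 0.275 to 0.85 m from the base axis. Payload 19 kg.
Tool frame: the origin (TCP) lies on the mounting face of the last link; the fingertips stand 173 mm ahead of it and the grasp point (between the pads) lies grip_point_offset ahead of it (grip_point_offset is the distance from the TCP to the grasp point, in m); z points along the fingers, y is the direction in which the jaws open and shut (so a half turn about z gives the same grasp; the last joint's range is limited). The gripper opens to 85 mm and grips with 20 to 120 N. Pads are 22 mm wide; open, the fingers measure 114 mm over their backs; the gripper's body (76 mm by 85 mm) begins 54 mm behind the grasp point. The pads swing forward as they close: fully open they stand 13 mm farther back than shut.
Start: joints at [-77.292, 8.623, 82.357, -0, 89.026, -7.678], TCP at [0.2, -0.539, 0.405] pointing down, gripper open.
Joint ranges: [-160.23, 160.23], [-39.13, 120.54], [6.94, 153.29], [-79.49, 259.48], [9.18, 160.14], [-161.06, 161.06]. Speed limits (degrees/s): [108.29, 108.29, 127.2, 172.46, 172.46, 172.46].

INTERFACE

Orientations are given as a 3x3 rotation matrix whose columns are the frame's x, y, z axes.
In Python, from station import * gives the robot as it stands.
- The arm moves only by the tool play_rows, never from a script. Its argument "series" is a list of rows, each a list of 7 numbers: the closure, from -1 (fully open) to 1 (shut), so that 0 is half open, then the shift along the tool's x, y, z each as a share of 12 cm, from -1 to 1, then the turn, a rotation vector about the tool's x, y, z each as a share of 90 degrees, from -1 to 1. A call has 1 to 10 rows; each row is the pose to reach, as a shift and turn from the pose commanded when the call began, along the tool's axes at that moment; what a row does not reach only later rows make up. A row lasts 1/12 s, in which the tool goes at most 41.7 mm and 7.16 degrees, less where a joint would pass 70% of its speed; a pose out of reach is approached as far as the arm can. A call with a number of a shift or a turn outside -1 to 1 is refused whole. A call with a gripper value outside its range is refused whole. The fingers move at their own pace and stop on an object; "grip_force" is the grip in N (left out, the last holds). Time passes only in rows, so rows that repeat a pose let the fingers close. It gives the time, the measured TCP pose, the force and the opening at its end, in the units of the state.
- get_obs(): the state, without advancing time (a new reading comes with each control period).
- get_image(name): name is "scene" or "top" or "wrist"; returns a dict with "img" (400x640x3 uint8, red, green, blue), "range_z" (400x640 float32, m along the optical axis (not along the pixel's ray), 0 where there is no reading), "fx", "fy", "cx", "cy" (pixels), "xyz" and "rotation" of the camera in the world; the wrist camera has in their place "T_tool_cam" (4x4, takes a point from camera to tool coordinates, whose origin is the TCP and whose axes are the flange's). Camera axes: x right, y down, z forward; pixel columns grow to the right and rows downward; lengths in m; the calibration is good to about 2 mm. The wrist camera is an equidistant fisheye: a pixel r from the principal point sees the ray r / f radians off the axis. A picture is of the moment at which its call begins: read the wrist's pose just before it.
- close_job(): hands the job in, once; it reports no verdict.
Trained networks look in a picture, given as the dict that the camera call returned (one of the last four; its "shot" number tells which), for a name from the list of things; names that differ only in an ending like _2 or _b are one class to them, and where a whole thing is asked for, a point or a joint stands for the part that bears it (a point fixed in the world has none). Each returns a list of dicts, best first, with "conf" (0 to 1); they miss things now and then, are a little off and sometimes report something else, mostly with a low value. They report only what shows in the picture. A call takes as long as a camera call. They do not tell look-alikes from the thing itself.
- outline_of(picture, thing): "mask" (400x640 bool, what is visible of it) and "bbox" ([centre column, centre row, width, height] in pixels, round what is visible of it).
The state is a dict: "t": time; "joints": joint angles; "joint_vel": joint speeds; "joint_torque": joint torques, N m; "tool_pos": TCP position; "tcp_rot": TCP orientation; "force": force on the tool from outside, world axes, zero at the start; "ft_torque": the same for the moment, N m; "finger_gap": opening from 0.0 (shut) to 1.0 (fully open).
Only numpy, scipy, OpenCV 4.12 (cv2) and the standard library are available. Lean on these libraries where they do the work, as an engineer would, in place of code of your own. Each camera call takes 0.05 s, during which the arm holds its last target.

TASK

On the depth gauge, push the wooden block along its channel until it is fully home against the grey column, so that its wide hole lies under the probe. Then take the black bar on top of the probe, lower the probe gently into the hole until you feel its sprung foot touch the bottom and give by a few millimetres (never drive it all the way in), and while keeping it there turn the bar clockwise, seen from above, as far as it goes to lock the slide. Let go: the probe must stay locked with its foot still pressed on the bottom, and everything else on the bench stays where it is.

Things in the scene. Friction and masses are not known exactly. Their poses are not given: they have to be found in the camera images.
- gauge_stand: Depth gauge fixed to the bench. Dark base plate 240x110x12 mm; two rails (tops 26 mm up) leave a 54 mm wide channel along x, open at -x. Grey column at the +x end, 130 mm tall; its face at x = 75 mm is the block's stop. Its arm holds the probe's sleeve (34 mm across, 103 to 134 mm up) at x = 50 mm, y = 0. Origin: centre of the underside; x towards the column, z up.
- tool_block: Loose wooden block 110x50x55 mm, about 0.3 kg, in the channel on the 12 mm base plate, 35 to 70 mm short of the column at the start; slides at about 2 N. Origin: centre of its underside, x towards the column. Its wide blind hole (23 mm across, depth unknown, 25 to 45 mm) is 30 mm from the origin along +x; two light plugs on top are flush.
- block_front (a point): Middle of the block's end face that looks away from the column (50 x 55 mm, upright), 27.5 mm above the block's underside: the face to push on.
- wide_hole (a point): Centre of the wide hole's mouth, on the block's top face (67 mm above the bench). With the block home it lies at x = +50 mm in the stand's frame, under the probe.
- probe: Upright steel rod, 11 mm thick, sliding down through the sleeve. Origin: tip of its foot (not pushed in), z up; at the start 80 mm above the bench, travel 68 mm. Unlocked, a spring lifts it back (2.5 N at the top, 4 N at the bottom). The 8 mm foot is sprung: it yields at 2 N, then 1 mm per N, fully in at 8 mm (10 N), then hard. Foot 1 to 6 mm in is right.
- lock_bar_center (a point): Centre of the black bar handle on top of the rod, on the rod's axis, 150 mm above the probe's origin (230 mm above the bench at the start). Bar 50 mm long, 12 mm thick, 24 mm high, upright sides to pinch from above; it moves the probe down and turns about the rod to lock. The point's x axis runs along the bar. Below it a stem 16 mm across.
- lock_bar (a joint): Turn of the bar, rad: 0 unlocked (bar along the stand's x axis), grows clockwise seen from above to a stop at 1.40; starts at 0 to 0.2. An inner brake begins to bite on the rod at about 0.5 and holds firmly from about 1.1. Turning takes up to about 0.2 N m; the bar stays where it is left.
- spool_1: Bystander: dark thread spool, 40 x 59 x 55 mm, upright beside the gauge; origin under its centre.
- dye_jar: Bystander: small teal round pot with a lid, 43 mm across, 50 mm high; origin under its centre.
- awl: Bystander: awl with a wooden handle, 138 mm long, lying; origin under its middle.
- pricking_iron_1: Bystander: small steel pricking iron with prongs, 102 mm long, lying; origin under its middle.
- tape_measure: Bystander: yellow pocket tape measure, 32 x 83 x 68 mm, standing; origin under its centre.
Things that resemble listed ones, but are neither listed nor needed, are in the scene too. Leave any pink or turquoise look-alike of the tool_block alone.

How it is judged:
By the outcome, as a careful person would: the job done as asked, in the order asked, and still so for the second after the job is handed in, with the robot touching nothing.
It also fails if it takes over 64 s, if anything falls off the work surface, if the arm or the gripper's body presses on something with over 40 N, if the wrist force passes 120 N, or if a joint passes its speed limit or range.

## Working session

There is one attempt and no reset: what is moved stays moved. The work goes in short steps, Python scripts to look and compute and a tool call to move; the robot and the scene stay as the last step left them, time stands still between calls to the robot, and variables do not carry over. Pictures are saved under pics/ and viewed, and the job is handed in when it is done.

Besides the shell and the picture viewer there is one more tool, called after "Request:" as a command line: name --pt "numbers of a row" for each row, then --argument value for the rest. play_rows: Moves the arm, as the interface text tells. Its arguments: {"type":"object","properties":{"series":{"type":"array","items":{"type":"array","items":{"type":"number"}}},"grip_force":{"type":"number"}},"required":["series"]}

```bash
mkdir -p pics; ls
python3 - <<'E'
from station import *
import cv2,numpy as np
o=get_obs()
print({k:np.round(v,4).tolist() for k,v in o.items()})
try: print(grip_point_offset)
except Exception as e: print(e)
for n in ("scene","top"):
    d=get_image(n); cv2.imwrite(f"pics/{n}0.png",d["img"][:,:,::-1]); print(n,d["fx"],d["cx"],d["cy"],d["xyz"],np.round(d["rotation"],3).tolist(),d.get("shot"))
E
```

```text
pics
{'t': 0.0, 'joints': [-77.2935, 8.6516, 82.3919, 0.0008, 89.027, -7.6779], 'joint_vel': [-0.0557, 0.0053, -0.0931, -0.0532, 0.0043, 0.0377], 'joint_torque': [-0.001, -71.3076, -57.086, -0.0003, 0.0091, 0.0001], 'tool_pos': [0.2003, -0.539, 0.4041], 'tcp_rot': [[0.9374, 0.3483, -0.0003], [0.3483, -0.9374, 0.0012], [0.0002, -0.0012, -1.0]], 'force': [-0.4905, -0.196, 0.2199], 'ft_torque': [0.0149, -0.0204, -0.019], 'finger_gap': 1.001}
0.1547
scene 378.04733611749293 320.94391452882206 194.06136058532456 [0.14016449 0.5996489  0.58058659] [[-0.791, -0.288, 0.539], [-0.611, 0.394, -0.687], [-0.015, -0.873, -0.487]] 1
top 367.5011926484046 319.48916901913054 202.32931378221073 [0.58067811 0.02066735 1.0135936 ] [[-0.014, -1.0, 0.024], [-1.0, 0.014, -0.009], [0.009, -0.025, -1.0]] 2
```

View pics/scene0.png

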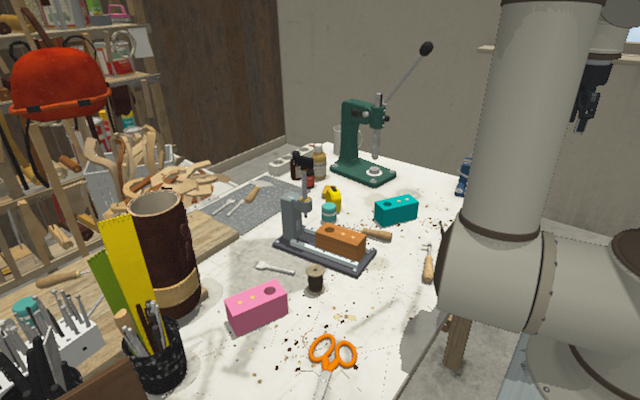

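View pics/top0.png

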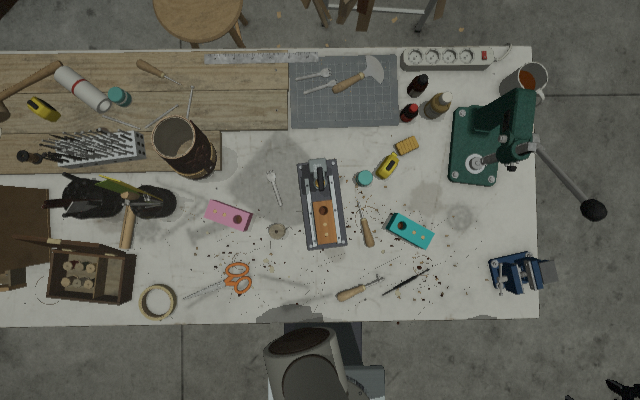

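The top view shows the gauge with its brown block at (325,220) and the column to the far side, near (318,170). The pink (228,214) and turquoise (410,230) blocks are look-alikes. The brown one is in the channel. I'll enlarge this area and measure it.

```bash
cat > h.py <<'E'
from station import *
import cv2,numpy as np
def cloud(d):
    z=d["range_z"]; v,u=np.mgrid[0:400,0:640]
    p=np.stack([(u-d["cx"])/d["fx"]*z,(v-d["cy"])/d["fy"]*z,z],-1)
    w=p@np.array(d["rotation"]).T+np.array(d["xyz"]); w[z==0]=np.nan
    return w
E
python3 - <<'E'
from h import *
d=get_image("top"); w=cloud(d)
c=d["img"][145:260,270:400,::-1]; cv2.imwrite("pics/topcrop.png",cv2.resize(c,None,fx=5,fy=5,interpolation=cv2.INTER_CUBIC)); 
np.savez("top.npz",w=w,img=d["img"])
for th in ["gauge_stand","tool_block","probe","lock_bar_center","wide_hole","block_front","spool_1","dye_jar","awl","pricking_iron_1","tape_measure"]:
    for r in outline_of(d,th)[:3]:
        m=r["mask"]; p=w[m]; print(th,round(r["conf"],2),np.round(r["bbox"],0),np.round(np.nanmedian(p,0),3),"zmax",np.round(np.nanpercentile(p[:,2],98),3))
# block pose: block mask points z near .067
r=outline_of(d,"tool_block")
for q in r[:3]:
    m=q["mask"]&(abs(w[...,2]-.067)<.012)
    if m.sum()>30:
        print(cv2.minAreaRect((w[m][:,:2]*1000).astype(np.float32)),m.sum(),np.nanmedian(w[m][:,2]))
r=outline_of(d,"gauge_stand")[0]["mask"]
for lo,hi in((.005,.018),(.02,.032),(.115,.16),(.2,.26)):
    m=r&(w[...,2]>lo)&(w[...,2]<hi)
    if m.sum()>5: print(lo,m.sum(),cv2.minAreaRect((w[m][:,:2]*1000).astype(np.float32)))
b=np.zeros((400,640),bool);b[150:260,280:370]=1
m=b&(w[...,2]>.2); print("bar",m.sum(),w[m].mean(0) if m.any() else 0, np.round(w[m],3).tolist()[:60])
E
```

```text
gauge_stand 0.6 [321. 205.  51.  91.] [0.628 0.014 0.014] zmax 0.242
tool_block 0.85 [325. 224.  22.  43.] [ 0.553 -0.001  0.067] zmax 0.07
tool_block 0.73 [228. 216.  49.  35.] [0.574 0.252 0.054] zmax 0.058
tool_block 0.68 [409. 228.  48.  38.] [ 0.528 -0.221  0.054] zmax 0.058
probe 0.45 [321. 179.   6.  20.] [0.647 0.012 0.241] zmax 0.244
probe 0.39 [326. 224.  27.  39.] [ 0.553 -0.001  0.067] zmax 0.07
lock_bar_center 0.52 [320. 181.   9.  22.] [0.651 0.012 0.242] zmax 0.244
wide_hole 0.87 [410. 229.  48.  36.] [ 0.528 -0.223  0.055] zmax 0.058
wide_hole 0.77 [228. 219.  52.  34.] [0.574 0.25  0.054] zmax 0.058
wide_hole 0.63 [325. 224.  22.  44.] [ 0.553 -0.001  0.067] zmax 0.07
block_front 0.97 [324. 223.  23.  42.] [ 0.553 -0.     0.067] zmax 0.07
block_front 0.77 [409. 232.  51.  37.] [ 0.526 -0.225  0.054] zmax 0.058
block_front 0.55 [230. 215.  49.  31.] [0.574 0.25  0.054] zmax 0.058
spool_1 0.65 [277. 230.  20.  16.] [0.531 0.124 0.054] zmax 0.058
dye_jar 0.46 [365. 176.  18.  16.] [ 0.667 -0.107  0.049] zmax 0.053
awl 0.71 [371. 234.  11.  28.] [ 0.517 -0.115  0.021] zm
[... 1829 characters left out ...]
 0.012, 0.242], [0.664, 0.009, 0.239], [0.664, 0.007, 0.239], [0.662, 0.018, 0.239], [0.661, 0.016, 0.243], [0.661, 0.014, 0.241], [0.661, 0.012, 0.242], [0.661, 0.009, 0.241], [0.661, 0.007, 0.242], [0.66, 0.018, 0.236], [0.659, 0.016, 0.242], [0.659, 0.014, 0.242], [0.659, 0.012, 0.241], [0.659, 0.009, 0.243], [0.659, 0.007, 0.242], [0.657, 0.018, 0.239], [0.657, 0.016, 0.243], [0.657, 0.014, 0.241], [0.657, 0.012, 0.241], [0.657, 0.01, 0.241], [0.657, 0.007, 0.242], [0.655, 0.018, 0.238], [0.655, 0.016, 0.243], [0.655, 0.014, 0.243], [0.655, 0.012, 0.24], [0.655, 0.01, 0.243], [0.655, 0.007, 0.242], [0.653, 0.016, 0.241], [0.653, 0.014, 0.243], [0.653, 0.01, 0.242], [0.653, 0.007, 0.242]]
```

View pics/topcrop.png

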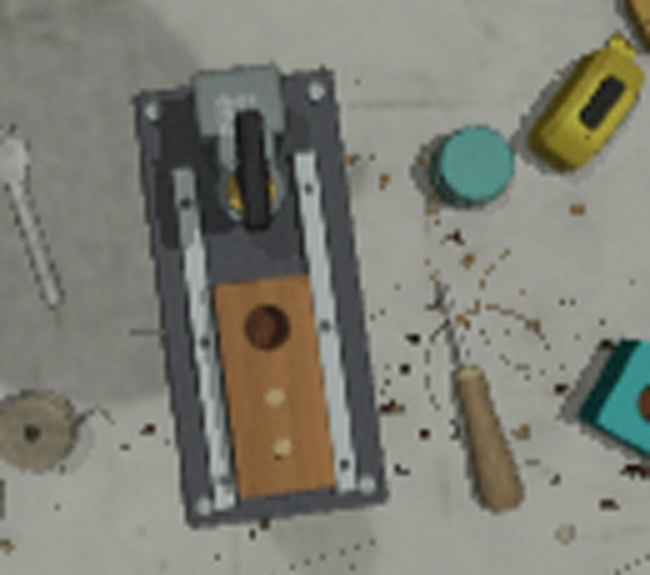

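Everything agrees: the stand is at (0.600, 0.006) with yaw 6.7°, so the probe axis should be at (0.6497, 0.0117), and the bar was measured at (0.650, 0.0115). The bar's yaw is about −0.5°, which is a joint angle of about 0.13. The block is at stand x = −47 mm, so it needs a 67 mm push. If I grasp with tool x near 180°, joint 6 has room for the clockwise turn. I'll move over now.

```bash
cat >> h.py <<'E'
from scipy.spatial.transform import Rotation as Ro
S=np.array([.600,.0058]); YAW=6.7
def st(x,y=0,z=0):
    a=np.radians(YAW); return np.array([S[0]+x*np.cos(a)-y*np.sin(a),S[1]+x*np.sin(a)+y*np.cos(a),z])
def Rd(yaw):
    a=np.radians(yaw); c,s=np.cos(a),np.sin(a); return np.array([[c,s,0],[s,-c,0],[0,0,-1.]])
def plan(pos,yaw):
    o=get_obs(); R=np.array(o["tcp_rot"]); p=np.array(o["tool_pos"])
    sh=R.T@(np.array(pos)-p)/.12; rv=Ro.from_matrix(R.T@Rd(yaw)).as_rotvec(degrees=True)/90
    print("t",round(o["t"],2),"pos",np.round(p,4),"yaw",round(np.degrees(np.arctan2(R[1,0],R[0,0])),2),"j",np.round(o["joints"],1),"F",np.round(o["force"],1),"gap",round(o["finger_gap"],3))
    print("shift",np.round(sh,4),"turn",np.round(rv,4))
E
python3 - <<'E'
from h import *
p=st(-.135,0,.38);print(p)
plan(p,20.4)
E
```

```text
[ 0.46592196 -0.00995055  0.38      ]
t 0.8 pos [ 0.2003 -0.539   0.4047] yaw 20.39 j [-77.3   8.6  82.4   0.   89.   -7.7] F [-0.2 -0.2  0.2] gap 0.998
shift [ 3.6109 -3.3613  0.2063] turn [-0.0001 -0.     -0.0002]
```

Request:
play_rows --pt "1 0.25 -0.23 0 0 0 0" --pt "1 0.5 -0.46 0 0 0 0" --pt "1 0.75 -0.7 0 0 0 0" --pt "1 1 -0.93 0 0 0 0" --pt "1 1 -0.93 0 0 0 0"

```text
t: 1.22
tool_pos: [0.2759, -0.3879, 0.4054]
tcp_rot: [[0.936, 0.351, 0.001], [0.351, -0.936, 0.0], [0.001, 0.0, -1.0]]
force: [-1.3, -0.3, 0.3]
finger_gap: 0.298
```

Request:
play_rows --pt "1 0.25 -0.23 0 0 0 0" --pt "1 0.5 -0.46 0 0 0 0" --pt "1 0.75 -0.7 0 0 0 0" --pt "1 1 -0.93 0 0 0 0" --pt "1 1 -0.93 0 0 0 -0.1" --pt "1 1 -0.93 0 0 0 -0.18" --pt "1 1 -0.93 0 0 0 -0.25" --pt "1 1 -0.93 0 0 0 -0.33" --pt "1 1 -0.93 0 0 0 -0.4"

```text
t: 1.97
tool_pos: [0.3475, -0.246, 0.4048]
tcp_rot: [[0.551, 0.835, 0.0], [0.835, -0.551, -0.0], [-0.0, 0.0, -1.0]]
force: [0.4, 0.1, 0.5]
finger_gap: -0.002
```

Run:
```python
from h import *
plan(st(-.135,0,.28),-173.3)
```

```text
t 1.97 pos [ 0.3475 -0.246   0.4048] yaw 56.58 j [-45.7  -9.6 100.4   0.   89.2 -12.3] F [0.4 0.1 0.5] gap -0.002
shift [ 2.1853 -0.2605  1.0401] turn [ 1.0000e-04  1.0000e-04 -1.4458e+00]
```

Request:
play_rows --pt "1 0.2 -0.02 0 0 0 -0.07" --pt "1 0.4 -0.05 0.05 0 0 -0.15" --pt "1 0.6 -0.07 0.1 0 0 -0.22" --pt "1 0.8 -0.1 0.15 0 0 -0.3" --pt "1 1 -0.12 0.2 0 0 -0.37" --pt "1 1 -0.12 0.2 0 0 -0.45" --pt "1 1 -0.12 0.2 0 0 -0.52" --pt "1 1 -0.12 0.2 0 0 -0.6" --pt "1 1 -0.12 0.2 0 0 -0.67" --pt "1 1 -0.12 0.2 0 0 -0.72"

```text
t: 2.8
tool_pos: [0.4023, -0.1384, 0.3808]
tcp_rot: [[-0.521, 0.854, 0.0], [0.854, 0.521, -0.0], [-0.0, 0.0, -1.0]]
force: [0.2, -0.4, 0.8]
finger_gap: 0.0
```

Run:
```python
from h import *
plan(st(-.135,0,.28),-173.3)
```

```text
t 2.8 pos [ 0.4023 -0.1384  0.3808] yaw 121.37 j [-29.4  -9.1 102.8   0.   86.3 -60.7] F [ 0.2 -0.4  0.8] gap 0.0
shift [0.6379 1.0096 0.8399] turn [ 0.000e+00  1.000e-04 -7.259e-01]
```

Request:
play_rows --pt "1 0.12 0.2 0.1 0 0 -0.07" --pt "1 0.25 0.4 0.2 0 0 -0.15" --pt "1 0.38 0.6 0.3 0 0 -0.22" --pt "1 0.5 0.8 0.45 0 0 -0.3" --pt "1 0.638 1 0.6 0 0 -0.37" --pt "1 0.638 1 0.84 0 0 -0.45" --pt "1 0.638 1 0.84 0 0 -0.52" --pt "1 0.638 1 0.84 0 0 -0.6" --pt "1 0.638 1 0.84 0 0 -0.67" --pt "1 0.638 1 0.84 0 0 -0.726"

```text
t: 3.63
tool_pos: [0.4658, -0.0109, 0.2798]
tcp_rot: [[-0.993, -0.117, -0.0], [-0.117, 0.993, 0.0], [0.0, 0.0, -1.0]]
force: [-0.0, 0.7, -0.0]
finger_gap: -0.002
```

Run:
```python
from h import *
plan(st(-.135,0,.207),-173.3)
d=get_image("scene"); cv2.imwrite("pics/s1.png",d["img"][:,:,::-1])
```

```text
t 3.63 pos [ 0.4658 -0.0109  0.2798] yaw -173.3 j [-1.080e+01  1.000e-01  1.064e+02  0.000e+00  7.350e+01 -1.075e+02] F [-0.   0.7 -0. ] gap -0.002
shift [-0.0021  0.0078  0.6068] turn [ 0.0001 -0.0001 -0.    ]
```

View pics/s1.png

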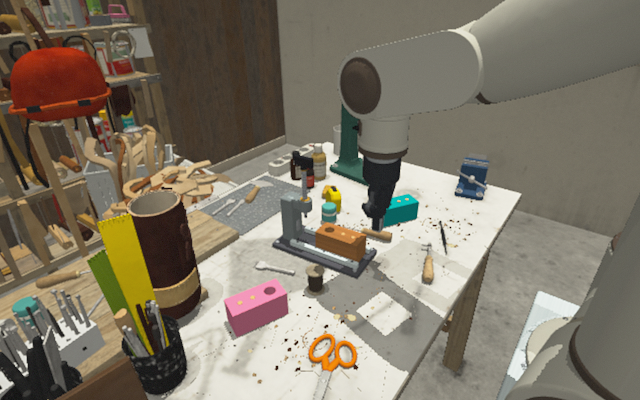

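Request:
play_rows --pt "1 0 0.008 0.2 0 0 0" --pt "1 0 0.008 0.4 0 0 0" --pt "1 0 0.008 0.607 0 0 0" --pt "1 0 0.008 0.607 0 0 0" --pt "1 -0.08 0.008 0.607 0 0 0" --pt "1 -0.13 0.008 0.607 0 0 0" --pt "1 -0.16 0.008 0.607 0 0 0" --pt "1 -0.19 0.008 0.607 0 0 0" --pt "1 -0.22 0.008 0.607 0 0 0" --pt "1 -0.25 0.008 0.607 0 0 0"

```text
t: 4.52
tool_pos: [0.4958, -0.0067, 0.2076]
tcp_rot: [[-0.994, -0.11, 0.0], [-0.11, 0.994, -0.0], [-0.0, -0.0, -1.0]]
force: [-1.9, 0.3, 1.2]
finger_gap: 0.002
```

Run:
```python
from h import *
plan(st(-.046,0,.207),-173.3)
```

```text
t 4.52 pos [ 0.4958 -0.0067  0.2076] yaw -173.67 j [  -9.7    8.2  107.     0.    64.7 -106. ] F [-1.9  0.3  1.2] gap 0.002
shift [-0.491   0.0053  0.0048] turn [-0.0001  0.0002 -0.0041]
```

Request:
play_rows --pt "1 -0.05 0.001 0 0 0 0" --pt "1 -0.1 0.002 0 0 0 0" --pt "1 -0.15 0.003 0 0 0 0" --pt "1 -0.2 0.004 0 0 0 0" --pt "1 -0.25 0.005 0 0 0 0" --pt "1 -0.3 0.005 0 0 0 0" --pt "1 -0.34 0.005 0 0 0 0" --pt "1 -0.38 0.005 0 0 0 0" --pt "1 -0.42 0.005 0 0 0 0" --pt "1 -0.42 0.005 0 0 0 0"

```text
t: 5.35
tool_pos: [0.5463, -0.0005, 0.207]
tcp_rot: [[-0.994, -0.11, 0.0], [-0.11, 0.994, 0.0], [-0.001, 0.0, -1.0]]
force: [0.8, 0.0, -1.2]
finger_gap: 0.002
```

Run:
```python
from h import *
plan(st(-.046,0,.207),-173.3)
```

```text
t 5.35 pos [ 5.463e-01 -5.000e-04  2.070e-01] yaw -173.66 j [  -8.1   13.8  100.3    0.    65.9 -104.5] F [ 0.8  0.  -1.2] gap 0.002
shift [-0.0676  0.0005  0.0004] turn [ 0.      0.0003 -0.004 ]
```

Request:
play_rows --pt "1 -0.015 0 0 0 0 0" --pt "1 -0.03 0 0 0 0 0" --pt "1 -0.045 0 0 0 0 0" --pt "1 -0.055 0 0 0 0 0"

```text
t: 5.68
tool_pos: [0.5521, 0.0002, 0.2071]
tcp_rot: [[-0.994, -0.11, -0.0], [-0.11, 0.994, 0.0], [0.0, 0.0, -1.0]]
force: [-0.5, -1.6, -0.2]
finger_gap: -0.001
```

Request:
play_rows --pt "1 -0.008 0 0 0 0 0" --pt "1 -0.016 0 0 0 0 0" --pt "1 -0.016 0 0 0 0 0"

```text
t: 5.93
tool_pos: [0.5541, 0.0004, 0.2071]
tcp_rot: [[-0.994, -0.11, 0.0], [-0.11, 0.994, 0.0], [-0.0, 0.0, -1.0]]
force: [-0.4, -0.3, 0.5]
finger_gap: 0.003
```

Request:
play_rows --pt "1 -0.008 0 0 0 0 0" --pt "1 -0.016 0 0 0 0 0" --pt "1 -0.016 0 0 0 0 0"

```text
t: 6.18
tool_pos: [0.5559, 0.0006, 0.2071]
tcp_rot: [[-0.994, -0.11, -0.0], [-0.11, 0.994, 0.0], [0.0, 0.0, -1.0]]
force: [-0.8, -0.3, 0.4]
finger_gap: 0.005
```

Run:
```python
from h import *
d=get_image("scene"); w=cloud(d)
cv2.imwrite("pics/s2.png",cv2.resize(d["img"][170:290,250:410,::-1],None,fx=5,fy=5,interpolation=cv2.INTER_CUBIC))
d=get_image("top");w=cloud(d); print(outline_of(d,"tool_block")[0]["conf"])
for r in outline_of(d,"tool_block"):
    m=r["mask"]&(abs(w[...,2]-.067)<.005)
    p=w[m][:,:2]-S
    a=np.radians(YAW); x=p@[np.cos(a),np.sin(a)]; print(r["conf"],m.sum(),np.percentile(x,[0,2,98,100]) if m.sum() else 0)
```

```text
0.86
0.86 0 0
0.73 203 [0.01712634 0.01851318 0.07006607 0.0722022 ]
0.61 0 0
```

View pics/s2.png

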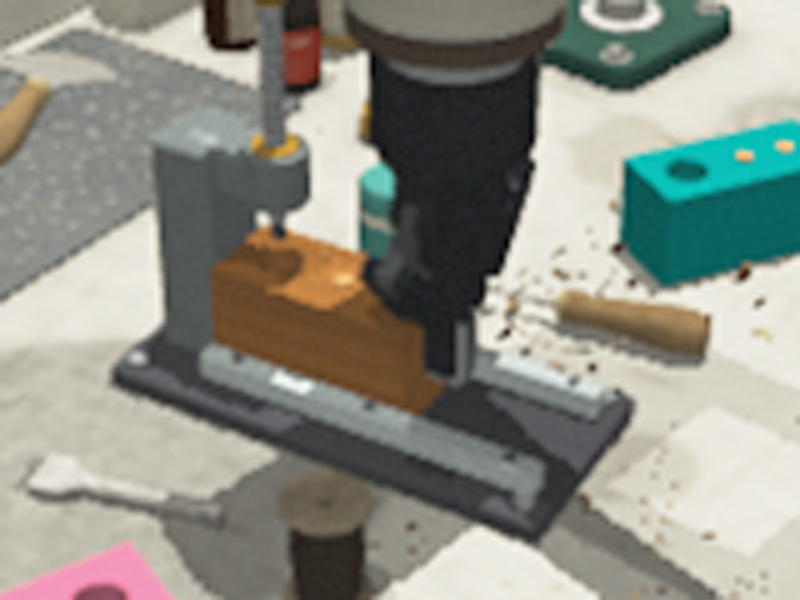

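The enlarged scene view shows the block almost at the column, with a gap near (215,300) in the crop. The top cloud puts its leading edge about 2–4 mm short. I'll go on in small steps.

Request:
play_rows --pt "1 -0.008 0 0 0 0 0" --pt "1 -0.016 0 0 0 0 0" --pt "1 -0.016 0 0 0 0 0"

```text
t: 6.63
tool_pos: [0.5567, 0.0007, 0.2071]
tcp_rot: [[-0.994, -0.11, -0.004], [-0.11, 0.994, -0.0], [0.004, 0.0, -1.0]]
force: [-21.2, -3.3, 15.1]
finger_gap: -0.0
```

Request:
play_rows --pt "1 -0.006 0 0 0 0 0" --pt "1 -0.012 0 0 0 0 0" --pt "1 -0.012 0 0 0 0 0"

```text
t: 6.88
tool_pos: [0.5572, 0.0007, 0.207]
tcp_rot: [[-0.994, -0.111, -0.007], [-0.111, 0.994, -0.001], [0.007, 0.0, -1.0]]
force: [-36.7, -5.7, 24.9]
finger_gap: 0.0
```

Request:
play_rows --pt "1 -0.006 0 0 0 0 0" --pt "1 -0.012 0 0 0 0 0" --pt "1 -0.012 0 0 0 0 0"

```text
t: 7.13
tool_pos: [0.5578, 0.0008, 0.207]
tcp_rot: [[-0.994, -0.111, -0.011], [-0.111, 0.994, -0.001], [0.011, 0.0, -1.0]]
force: [-51.9, -8.5, 35.4]
finger_gap: 0.001
```

The force rose sharply to 52 N, so the block is home. I'll back off and lift.

Request:
play_rows --pt "1 0.03 0 0 0 0 0" --pt "1 0.1 0 0 0 0 0" --pt "1 0.3 0 0 0 0 0" --pt "1 0.6 0 0 0 0 0" --pt "1 0.7 0 -0.2 0 0 0" --pt "1 0.7 0 -0.5 0 0 0" --pt "1 0.7 0 -0.8 0 0 0" --pt "-1 0.7 0 -1 0 0 0" --pt "-1 0.7 0 -1 0 0 0"

```text
t: 7.88
tool_pos: [0.4775, -0.0082, 0.3324]
tcp_rot: [[-0.994, -0.11, 0.008], [-0.11, 0.994, -0.001], [-0.008, -0.002, -1.0]]
force: [-0.2, -0.4, 0.9]
finger_gap: 0.278
```

Request:
play_rows --pt "-1 0 0 -0.25 0 0 0" --pt "-1 0 0 -0.5 0 0 0" --pt "-1 0 0 -0.8 0 0 0" --pt "-1 0 0 -1 0 0 0" --pt "-1 0 0 -1 0 0 0"

```text
t: 8.3
tool_pos: [0.477, -0.0082, 0.4519]
tcp_rot: [[-0.994, -0.11, 0.007], [-0.11, 0.994, -0.001], [-0.007, -0.002, -1.0]]
force: [0.6, 0.2, 0.6]
finger_gap: 0.971
```

Run:
```python
from h import *
plan(st(.05,0,.43),179.5)
d=get_image("scene")
cv2.imwrite("pics/s3.png",cv2.resize(d["img"][170:290,250:410,::-1],None,fx=5,fy=5,interpolation=cv2.INTER_CUBIC))
d=get_image("top");w=cloud(d)
cv2.imwrite("pics/t3.png",cv2.resize(d["img"][145:260,270:400,::-1],None,fx=5,fy=5,interpolation=cv2.INTER_CUBIC))
for r in outline_of(d,"tool_block"):
    m=r["mask"]&(abs(w[...,2]-.067)<.005)
    if m.sum()<30: continue
    p=w[m][:,:2]-S
    a=np.radians(YAW); x=p@[np.cos(a),np.sin(a)]; print(r["conf"],m.sum(),np.percentile(x,[0,2,98,100]))
b=np.zeros((400,640),bool);b[150:260,280:370]=1
m=b&(w[...,2]>.225)&(w[...,2]<.26); print(m.sum(),w[m].mean(0),cv2.minAreaRect((w[m][:,:2]*1000).astype(np.float32)))
```

```text
t 8.3 pos [ 0.477  -0.0082  0.4519] yaw -173.66 j [ -10.2   -4.    90.1    0.    93.5 -106.6] F [0.6 0.2 0.6] gap 0.971
shift [-1.4468  0.0053  0.1925] turn [-0.0009  0.0044  0.076 ]
0.79 560 [-0.03447478 -0.03242861  0.05642087  0.0696437 ]
133 [0.64958682 0.01152438 0.24119283] ((649.825439453125, 11.580142974853516), (49.449466705322266, 11.817281723022461), 4.409578323364258)
```

View pics/s3.png

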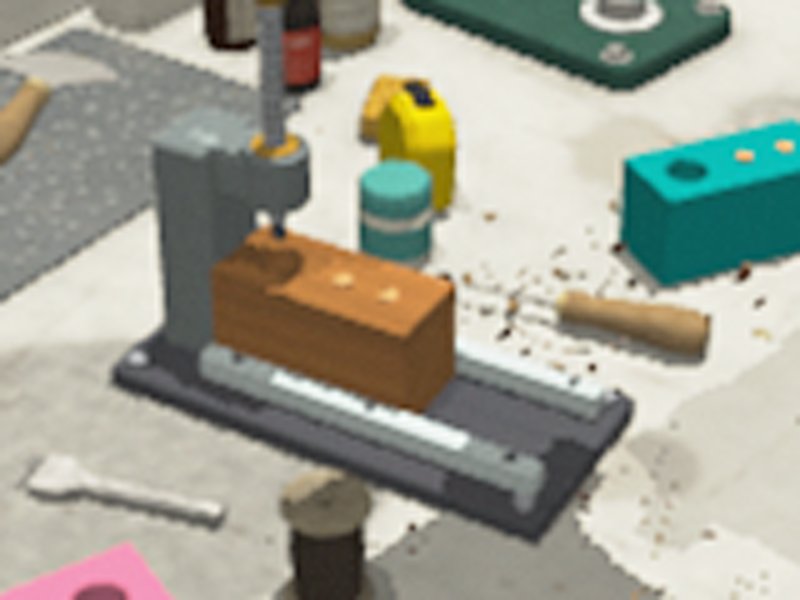

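View pics/t3.png

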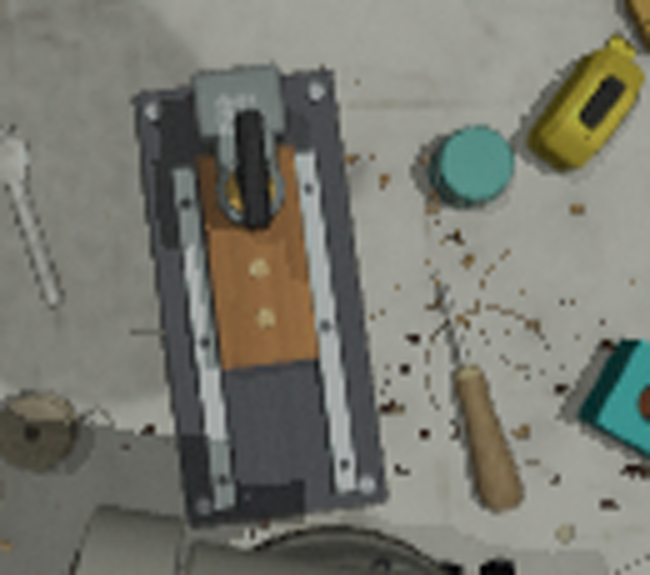

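The block is home: its rear edge is at −34.5 mm (expected −35), and it touches the column in both views. Next I'll measure the bar's yaw better and position above it.

Run:
```python
from h import *
def pc(w):
    b=np.zeros((400,640),bool);b[150:260,280:370]=1
    m=b&(w[...,2]>.225)&(w[...,2]<.26); p=w[m][:,:2]; q=p-p.mean(0); u=np.linalg.svd(q,full_matrices=0)[2][0]; return np.degrees(np.arctan(u[1]/u[0])),p.mean(0),(p.max(0)+p.min(0))/2
print(pc(np.load("top.npz")["w"]));d=get_image("top");print(pc(cloud(d)))
plan(st(.05,0,.43),-177.5)
```

```text
(np.float64(3.9496123379614034), array([0.64953521, 0.01155557]), array([0.64988706, 0.01167977]))
(np.float64(4.088784315384969), array([0.64966144, 0.01158926]), array([0.64986808, 0.01166778]))
t 8.5 pos [ 0.477  -0.0082  0.4459] yaw -173.66 j [ -10.2   -3.8   90.6    0.    93.3 -106.6] F [-0.5 -0.3 -0.1] gap 1.001
shift [-1.4487  0.0051  0.1306] turn [ 0.0003 -0.0008  0.0426]
```

Request:
play_rows --pt "-1 -0.25 0 0 0 0 0.01" --pt "-1 -0.5 0 0 0 0 0.026" --pt "-1 -0.75 0 0 0 0 0.026" --pt "-1 -1 0 0 0 0 0.026" --pt "-1 -1 0 0 0 0 0.026" --pt "-1 -1 0 0 0 0 0.026"

```text
t: 9.0
tool_pos: [0.5975, 0.0051, 0.4445]
tcp_rot: [[-0.998, -0.07, -0.004], [-0.07, 0.998, 0.001], [0.004, 0.001, -1.0]]
force: [-0.5, -1.0, 0.6]
finger_gap: 1.001
```

Run:
```python
from h import *
plan([.6498,.0116,.415],-176)
```

```text
t 9.0 pos [0.5975 0.0051 0.4445] yaw -175.98 j [  -6.9   10.8   75.2    0.    94.2 -100.9] F [-0.5 -1.   0.6] gap 1.001
shift [-0.4398  0.0228  0.2439] turn [ 0.0006 -0.0024  0.0002]
```

Request:
play_rows --pt "-1 -0.2 0.01 0 0 -0.0024 0" --pt "-1 -0.44 0.023 0 0 -0.0024 0" --pt "-1 -0.44 0.023 0.15 0 -0.0024 0" --pt "-1 -0.44 0.023 0.244 0 -0.0024 0" --pt "-1 -0.44 0.023 0.244 0 -0.0024 0" --pt "-1 -0.44 0.023 0.244 0 -0.0024 0"

```text
t: 9.5
tool_pos: [0.6479, 0.0114, 0.4174]
tcp_rot: [[-0.998, -0.07, 0.002], [-0.07, 0.998, 0.0], [-0.002, 0.0, -1.0]]
force: [0.9, -1.4, 1.3]
finger_gap: 0.999
```

Run:
```python
from h import *
plan([.6498,.0116,.395],-176)
```

```text
t 9.5 pos [0.6479 0.0114 0.4174] yaw -176.01 j [ -5.8  17.2  70.5   0.   92.2 -99.8] F [ 0.9 -1.4  1.3] gap 0.999
shift [-0.0153  0.0005  0.1866] turn [ 0.0002  0.0013 -0.0001]
```

Request:
play_rows --pt "-1 -0.015 0 0.08 0 0.001 0" --pt "-1 -0.015 0 0.187 0 0.001 0" --pt "-1 -0.015 0 0.187 0 0.001 0" --pt "-1 -0.015 0 0.187 0 0.001 0"

```text
t: 9.83
tool_pos: [0.6505, 0.0116, 0.3945]
tcp_rot: [[-0.998, -0.07, 0.001], [-0.07, 0.998, 0.0], [-0.001, 0.0, -1.0]]
force: [0.5, 0.8, -0.6]
finger_gap: 0.996
```

Run:
```python
from h import *
plan([.6498,.0116,.395],-176)
d=get_image("scene")
cv2.imwrite("pics/s4.png",cv2.resize(d["img"][110:270,230:440,::-1],None,fx=3.7,fy=3.7,interpolation=cv2.INTER_CUBIC))
```

```text
t 9.83 pos [0.6505 0.0116 0.3945] yaw -176.01 j [ -5.8  17.9  72.3   0.   89.8 -99.8] F [ 0.5  0.8 -0.6] gap 0.996
shift [ 0.0057  0.0004 -0.0039] turn [ 0.0002  0.0005 -0.0001]
```

View pics/s4.png

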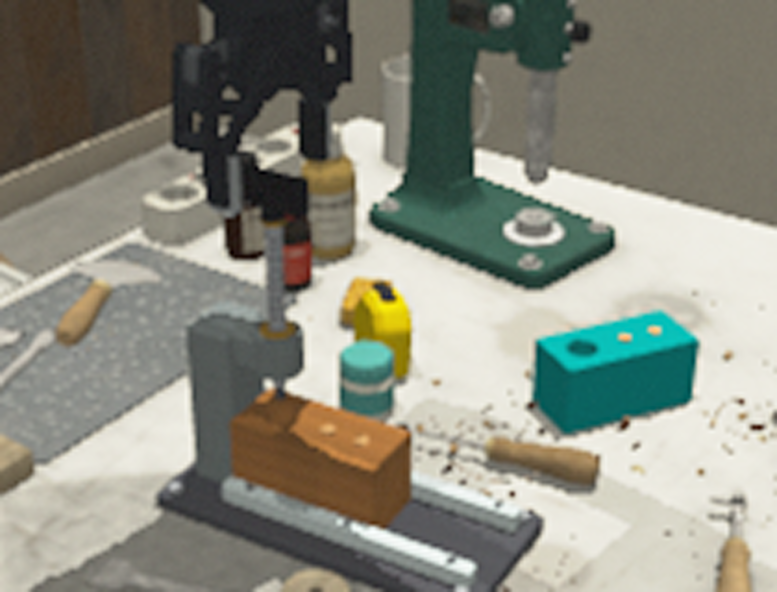

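The open fingers straddle the black bar at about (275,190) in the crop. I'll close on it with moderate force.

Request:
play_rows --pt "1 0 0 0 0 0 0" --pt "1 0 0 0 0 0 0" --pt "1 0 0 0 0 0 0" --pt "1 0 0 0 0 0 0" --pt "1 0 0 0 0 0 0" --pt "1 0 0 0 0 0 0" --pt "1 0 0 0 0 0 0" --pt "1 0 0 0 0 0 0" --pt "1 0 0 0 0 0 0" --pt "1 0 0 0 0 0 0" --grip_force 50

```text
t: 10.72
tool_pos: [0.6508, 0.0114, 0.3956]
tcp_rot: [[-0.998, -0.069, 0.003], [-0.069, 0.998, -0.0], [-0.002, -0.0, -1.0]]
force: [-0.1, -5.2, 3.0]
finger_gap: 0.123
```

Request:
play_rows --pt "1 0 0 0 0 0 0"

```text
t: 10.8
tool_pos: [0.6508, 0.0113, 0.3956]
tcp_rot: [[-0.998, -0.069, 0.003], [-0.069, 0.998, -0.0], [-0.003, -0.0, -1.0]]
force: [-0.4, -5.6, 3.2]
finger_gap: 0.124
```

Request:
play_rows --pt "1 0 0 0 0 0 0"

```text
t: 10.88
tool_pos: [0.6508, 0.0113, 0.3956]
tcp_rot: [[-0.998, -0.069, 0.003], [-0.069, 0.998, -0.0], [-0.002, -0.0, -1.0]]
force: [-0.9, -6.1, 2.9]
finger_gap: 0.125
```

Run:
```python
from h import *
plan([.6498,.0116,.395],-176)
o=get_obs();print(o["ft_torque"])
```

```text
t 10.88 pos [0.6508 0.0113 0.3956] yaw -176.02 j [ -5.8  17.8  72.2  -0.   89.9 -99.8] F [-0.9 -6.1  2.9] gap 0.125
shift [0.0078 0.0027 0.0048] turn [-0.0003  0.0016 -0.0002]
[-0.87255238  0.09732441  0.09946078]
```

Request:
play_rows --pt "1 0 -0.005 0.03 0 0 0" --pt "1 0 -0.005 0.06 0 0 0" --pt "1 0 -0.005 0.09 0 0 0" --pt "1 0 -0.005 0.12 0 0 0" --pt "1 0 -0.005 0.15 0 0 0" --pt "1 0 -0.005 0.18 0 0 0" --pt "1 0 -0.005 0.21 0 0 0" --pt "1 0 -0.005 0.24 0 0 0" --pt "1 0 -0.005 0.26 0 0 0" --pt "1 0 -0.005 0.26 0 0 0"

```text
t: 11.72
tool_pos: [0.6509, 0.0111, 0.3635]
tcp_rot: [[-0.998, -0.07, 0.002], [-0.07, 0.998, 0.0], [-0.002, 0.0, -1.0]]
force: [0.6, -0.2, 3.0]
finger_gap: 0.125
```

Request:
play_rows --pt "1 0 0 0 0 0 0"

```text
t: 11.8
tool_pos: [0.6509, 0.0111, 0.364]
tcp_rot: [[-0.998, -0.07, 0.002], [-0.07, 0.998, 0.0], [-0.002, 0.0, -1.0]]
force: [-1.2, 0.2, 3.9]
finger_gap: 0.131
```

Request:
play_rows --pt "1 0 0 0 0 0 0"

```text
t: 11.88
tool_pos: [0.6509, 0.0111, 0.3643]
tcp_rot: [[-0.998, -0.07, 0.002], [-0.07, 0.998, 0.0], [-0.002, 0.0, -1.0]]
force: [-0.2, 0.6, 3.5]
finger_gap: 0.131
```

Request:
play_rows --pt "1 0 0 0 0 0 0"

```text
t: 11.97
tool_pos: [0.6508, 0.0111, 0.3643]
tcp_rot: [[-0.998, -0.07, 0.002], [-0.07, 0.998, 0.0], [-0.002, 0.0, -1.0]]
force: [-0.9, 0.3, 2.4]
finger_gap: 0.127
```

Request:
play_rows --pt "1 0 0 0.02 0 0 0" --pt "1 0 0 0.04 0 0 0" --pt "1 0 0 0.05 0 0 0" --pt "1 0 0 0.05 0 0 0"

```text
t: 12.3
tool_pos: [0.6509, 0.0111, 0.3577]
tcp_rot: [[-0.998, -0.07, 0.002], [-0.07, 0.998, 0.0], [-0.002, 0.0, -1.0]]
force: [-0.7, -0.1, 3.0]
finger_gap: 0.126
```

Request:
play_rows --pt "1 0 0 0.008 0 0 0" --pt "1 0 0 0.016 0 0 0" --pt "1 0 0 0.016 0 0 0"

```text
t: 12.55
tool_pos: [0.6509, 0.0111, 0.356]
tcp_rot: [[-0.998, -0.07, 0.002], [-0.07, 0.998, 0.0], [-0.002, 0.0, -1.0]]
force: [-2.1, 1.9, 2.1]
finger_gap: 0.125
```

Request:
play_rows --pt "1 0 0 0 0 0 0"

```text
t: 12.63
tool_pos: [0.6509, 0.0111, 0.3562]
tcp_rot: [[-0.998, -0.07, 0.002], [-0.07, 0.998, 0.0], [-0.002, 0.0, -1.0]]
force: [-0.6, -0.7, 2.6]
finger_gap: 0.122
```

Request:
play_rows --pt "1 0 0 0.008 0 0 0" --pt "1 0 0 0.016 0 0 0" --pt "1 0 0 0.016 0 0 0"

```text
t: 12.88
tool_pos: [0.6509, 0.0111, 0.3541]
tcp_rot: [[-0.998, -0.07, 0.002], [-0.07, 0.998, 0.0], [-0.002, 0.0, -1.0]]
force: [-1.5, 2.2, 2.2]
finger_gap: 0.125
```

Request:
play_rows --pt "1 0 0 0 0 0 0"

```text
t: 12.97
tool_pos: [0.6509, 0.0111, 0.3542]
tcp_rot: [[-0.998, -0.07, 0.002], [-0.07, 0.998, 0.0], [-0.002, 0.0, -1.0]]
force: [-2.4, 0.9, 2.9]
finger_gap: 0.123
```

Request:
play_rows --pt "1 0 0 0.008 0 0 0" --pt "1 0 0 0.016 0 0 0" --pt "1 0 0 0.016 0 0 0"

```text
t: 13.22
tool_pos: [0.6509, 0.011, 0.3522]
tcp_rot: [[-0.998, -0.07, 0.002], [-0.07, 0.998, 0.0], [-0.002, 0.0, -1.0]]
force: [-1.8, 0.2, 2.9]
finger_gap: 0.127
```

Request:
play_rows --pt "1 0 0 0 0 0 0"

```text
t: 13.3
tool_pos: [0.6509, 0.011, 0.3523]
tcp_rot: [[-0.998, -0.07, 0.002], [-0.07, 0.998, 0.0], [-0.002, 0.0, -1.0]]
force: [-2.7, 2.0, 2.2]
finger_gap: 0.127
```

Request:
play_rows --pt "1 0 0 0.008 0 0 0" --pt "1 0 0 0.016 0 0 0" --pt "1 0 0 0.016 0 0 0"

```text
t: 13.55
tool_pos: [0.6509, 0.0111, 0.3503]
tcp_rot: [[-0.998, -0.07, 0.002], [-0.07, 0.998, 0.0], [-0.002, 0.0, -1.0]]
force: [-1.6, 1.8, 3.3]
finger_gap: 0.131
```

Request:
play_rows --pt "1 0 0 0 0 0 0"

```text
t: 13.63
tool_pos: [0.6509, 0.011, 0.3504]
tcp_rot: [[-0.998, -0.07, 0.002], [-0.07, 0.998, 0.0], [-0.002, 0.0, -1.0]]
force: [-2.6, 0.2, 3.5]
finger_gap: 0.13
```

Request:
play_rows --pt "1 0 0 0.008 0 0 0" --pt "1 0 0 0.016 0 0 0" --pt "1 0 0 0.016 0 0 0"

```text
t: 13.88
tool_pos: [0.6509, 0.0111, 0.3483]
tcp_rot: [[-0.998, -0.07, 0.002], [-0.07, 0.998, 0.0], [-0.002, 0.0, -1.0]]
force: [-0.8, 1.5, 3.7]
finger_gap: 0.126
```

Request:
play_rows --pt "1 0 0 0 0 0 0"

```text
t: 13.97
tool_pos: [0.6509, 0.0111, 0.3484]
tcp_rot: [[-0.998, -0.07, 0.002], [-0.07, 0.998, 0.0], [-0.002, 0.0, -1.0]]
force: [-1.4, 1.6, 2.9]
finger_gap: 0.126
```

Request:
play_rows --pt "1 0 0 0.008 0 0 0" --pt "1 0 0 0.016 0 0 0" --pt "1 0 0 0.016 0 0 0"

```text
t: 14.22
tool_pos: [0.6509, 0.0111, 0.3464]
tcp_rot: [[-0.998, -0.07, 0.002], [-0.07, 0.998, 0.0], [-0.002, 0.0, -1.0]]
force: [-3.3, 0.7, 3.7]
finger_gap: 0.129
```

Request:
play_rows --pt "1 0 0 0 0 0 0"

```text
t: 14.3
tool_pos: [0.6509, 0.0111, 0.3465]
tcp_rot: [[-0.998, -0.07, 0.002], [-0.07, 0.998, 0.0], [-0.002, 0.0, -1.0]]
force: [-2.0, 1.4, 3.6]
finger_gap: 0.127
```

Request:
play_rows --pt "1 0 0 0.008 0 0 0" --pt "1 0 0 0.016 0 0 0" --pt "1 0 0 0.016 0 0 0"

```text
t: 14.55
tool_pos: [0.6509, 0.011, 0.3445]
tcp_rot: [[-0.998, -0.07, 0.002], [-0.07, 0.998, 0.0], [-0.002, 0.0, -1.0]]
force: [-1.9, 1.0, 3.9]
finger_gap: 0.132
```

Request:
play_rows --pt "1 0 0 0 0 0 0"

```text
t: 14.63
tool_pos: [0.6509, 0.011, 0.3446]
tcp_rot: [[-0.998, -0.07, 0.002], [-0.07, 0.998, 0.0], [-0.002, 0.0, -1.0]]
force: [-3.0, 1.6, 2.3]
finger_gap: 0.126
```

Request:
play_rows --pt "1 0 0 0.008 0 0 0" --pt "1 0 0 0.016 0 0 0" --pt "1 0 0 0.016 0 0 0"

```text
t: 14.88
tool_pos: [0.6509, 0.011, 0.3428]
tcp_rot: [[-0.998, -0.07, 0.002], [-0.07, 0.998, 0.0], [-0.002, 0.0, -1.0]]
force: [-3.3, 1.8, 6.7]
finger_gap: 0.124
```

Request:
play_rows --pt "1 0 0 0 0 0 0"

```text
t: 14.97
tool_pos: [0.6509, 0.0111, 0.343]
tcp_rot: [[-0.998, -0.07, 0.002], [-0.07, 0.998, 0.0], [-0.002, 0.0, -1.0]]
force: [-3.4, 1.6, 6.0]
finger_gap: 0.125
```

Request:
play_rows --pt "1 0 0 0.008 0 0 0" --pt "1 0 0 0.016 0 0 0" --pt "1 0 0 0.016 0 0 0"

```text
t: 15.22
tool_pos: [0.6509, 0.0111, 0.3412]
tcp_rot: [[-0.998, -0.07, 0.003], [-0.07, 0.998, 0.0], [-0.003, 0.0, -1.0]]
force: [-3.2, 1.8, 8.1]
finger_gap: 0.129
```

Request:
play_rows --pt "1 0 0 0 0 0 0"

```text
t: 15.3
tool_pos: [0.6509, 0.011, 0.3413]
tcp_rot: [[-0.998, -0.07, 0.003], [-0.07, 0.998, 0.0], [-0.003, 0.0, -1.0]]
force: [-4.5, 1.7, 7.8]
finger_gap: 0.128
```

The foot made contact at TCP z ≈ 0.344, with force rising from 3.3 to 7.9 N, so it is about 2.6 mm in. I'll go 1 mm more and then turn clockwise (positive about tool z).

Request:
play_rows --pt "1 0.003 0 0.008 0 0 0" --pt "1 0.003 0 0.008 0 0 0" --pt "1 0.003 0 0.008 0 0 0"

```text
t: 15.55
tool_pos: [0.6507, 0.011, 0.3405]
tcp_rot: [[-0.998, -0.07, 0.003], [-0.07, 0.998, 0.0], [-0.004, -0.0, -1.0]]
force: [-1.6, 1.7, 8.8]
finger_gap: 0.125
```

Request:
play_rows --pt "1 0 0 0 0 0 0.04" --pt "1 0 0 0 0 0 0.08" --pt "1 0 0 0 0 0 0.12" --pt "1 0 0 0 0 0 0.16" --pt "1 0 0 0 0 0 0.2" --pt "1 0 0 0 0 0 0.24" --pt "1 0 0 0 0 0 0.28" --pt "1 0 0 0 0 0 0.3" --pt "1 0 0 0 0 0 0.3"

```text
t: 16.3
tool_pos: [0.6507, 0.0111, 0.3405]
tcp_rot: [[-0.92, 0.393, 0.004], [0.393, 0.92, 0.0], [-0.003, 0.002, -1.0]]
force: [-2.1, 2.2, 8.4]
finger_gap: 0.125
```

Run:
```python
from h import *
plan([.6508,.0111,.3402],106.5)
print(get_obs()["ft_torque"])
```

```text
t 16.3 pos [0.6507 0.0111 0.3405] yaw 156.86 j [ -5.8  19.1  76.9   0.   83.8 -72.7] F [-2.1  2.2  8.4] gap 0.125
shift [-0.0009  0.0004  0.0029] turn [0.0019 0.0014 0.5595]
[ 0.43791717  0.3754626  -0.1021063 ]
```

Request:
play_rows --pt "1 0 0 0 0 0 0.05" --pt "1 0 0 0 0 0 0.1" --pt "1 0 0 0 0 0 0.16" --pt "1 0 0 0 0 0 0.22" --pt "1 0 0 0 0 0 0.28" --pt "1 0 0 0 0 0 0.34" --pt "1 0 0 0 0 0 0.4" --pt "1 0 0 0 0 0 0.45" --pt "1 0 0 0 0 0 0.5" --pt "1 0 0 0 0 0 0.5"

```text
t: 17.13
tool_pos: [0.6507, 0.0113, 0.3406]
tcp_rot: [[-0.37, 0.929, 0.004], [0.929, 0.37, 0.001], [-0.001, 0.004, -1.0]]
force: [-0.7, 4.2, 8.4]
finger_gap: 0.125
```

Run:
```python
from h import *
plan([.6508,.0111,.3402],106.5)
print(get_obs()["ft_torque"])
```

```text
t 17.13 pos [0.6507 0.0113 0.3406] yaw 111.69 j [ -5.8  19.1  76.9   0.1  83.8 -27.5] F [-0.7  4.2  8.4] gap 0.125
shift [-0.0016  0.0001  0.003 ] turn [0.0024 0.0004 0.0577]
[ 0.68459415  0.18329379 -0.05325292]
```

Request:
play_rows --pt "1 0 0 0 0 0 0.02" --pt "1 0 0 0 0 0 0.04" --pt "1 0 0 0 0 0 0.055" --pt "1 0 0 0 0 0 0.055"

```text
t: 17.47
tool_pos: [0.6507, 0.0113, 0.3405]
tcp_rot: [[-0.292, 0.956, 0.004], [0.956, 0.292, 0.001], [-0.0, 0.004, -1.0]]
force: [-0.9, 5.1, 8.4]
finger_gap: 0.13
```

Run:
```python
from h import *
plan([.6508,.0111,.3402],106.5)
print(get_obs()["ft_torque"])
```

```text
t 17.47 pos [0.6507 0.0113 0.3405] yaw 106.96 j [ -5.8  19.1  76.9   0.1  83.8 -22.8] F [-0.9  5.1  8.4] gap 0.13
shift [-0.0018 -0.      0.0028] turn [0.0024 0.0003 0.0051]
[ 0.69706083  0.13050922 -0.00445008]
```

Request:
play_rows --pt "1 0 0 0 0 0 0.015" --pt "1 0 0 0 0 0 0.03" --pt "1 0 0 0 0 0 0.03"

```text
t: 17.72
tool_pos: [0.6507, 0.0113, 0.3406]
tcp_rot: [[-0.247, 0.969, 0.004], [0.969, 0.247, 0.001], [-0.0, 0.004, -1.0]]
force: [-1.3, 4.0, 8.7]
finger_gap: 0.124
```

Run:
```python
from h import *
plan([.6508,.0111,.3402],106.5)
print(get_obs()["ft_torque"])
```

```text
t 17.72 pos [0.6507 0.0113 0.3406] yaw 104.29 j [ -5.8  19.1  76.9   0.1  83.8 -20.1] F [-1.3  4.   8.7] gap 0.124
shift [-0.0019 -0.      0.003 ] turn [ 0.0024  0.0003 -0.0245]
[0.68729506 0.12428558 0.71676114]
```

The moment about z jumped to 0.72 N·m at yaw 104°, so the stop is reached after about 80° of turn. I'll relieve the vertical preload to test the brake, then release.

Request:
play_rows --pt "1 0 0 -0.006 0 0 0" --pt "1 0 0 -0.006 0 0 0" --pt "1 0 0 -0.006 0 0 0"

```text
t: 17.97
tool_pos: [0.6508, 0.0113, 0.3408]
tcp_rot: [[-0.248, 0.969, 0.003], [0.969, 0.248, 0.001], [-0.0, 0.003, -1.0]]
force: [2.0, 5.2, 3.6]
finger_gap: 0.122
```

Request:
play_rows --pt "0.6 0 0 0 0 0 0" --pt "0.4 0 0 0 0 0 0" --pt "0 0 0 0 0 0 0" --pt "-1 0 0 0 0 0 0" --pt "-1 0 0 0 0 0 0" --pt "-1 0 0 0 0 0 0" --pt "-1 0 0 0 0 0 0" --pt "-1 0 0 0 0 0 0" --pt "-1 0 0 0 0 0 0"

```text
t: 18.72
tool_pos: [0.6506, 0.011, 0.3406]
tcp_rot: [[-0.248, 0.969, 0.002], [0.969, 0.248, 0.0], [-0.0, 0.002, -1.0]]
force: [-0.4, 0.1, 0.3]
finger_gap: 1.001
```

Run:
```python
from h import *
plan([.6508,.0111,.45],104.3)
d=get_image("scene")
cv2.imwrite("pics/s5.png",cv2.resize(d["img"][110:270,230:440,::-1],None,fx=3.7,fy=3.7,interpolation=cv2.INTER_CUBIC))
```

```text
t 18.72 pos [0.6506 0.011  0.3406] yaw 104.34 j [ -5.8  19.1  76.9   0.   83.9 -20.2] F [-0.4  0.1  0.3] gap 1.001
shift [ 0.      0.0042 -0.9114] turn [0.0014 0.0002 0.0005]
```

View pics/s5.png

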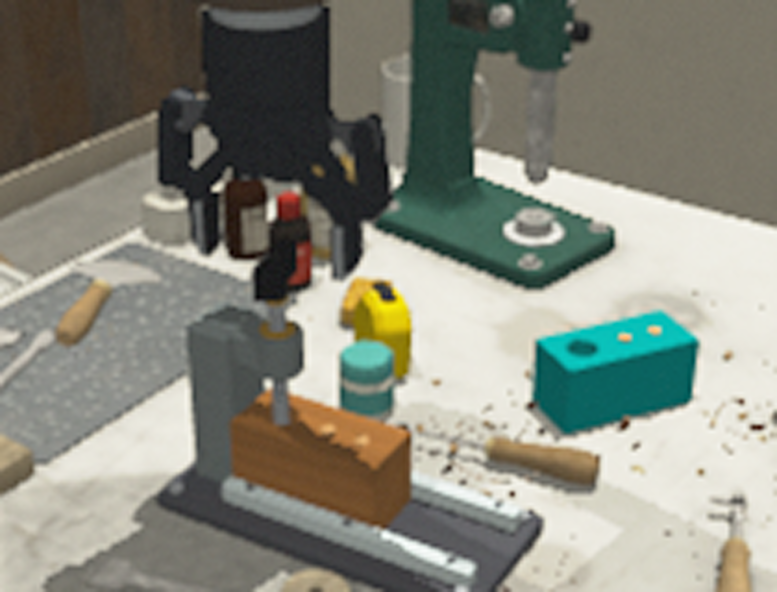

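The fingers are open and clear of the bar at (278,255). The bar is turned, and the rod stands down in the hole at (281,415). I'll lift, retreat toward the robot, and check the bar height from above.

Request:
play_rows --pt "-1 0 0 -0.15 0 0 0" --pt "-1 0 0 -0.4 0 0 0" --pt "-1 0 0 -0.7 0 0 0" --pt "-1 0 0 -1 0 0 0" --pt "-1 0 0 -1 0 0 0"

```text
t: 19.18
tool_pos: [0.6498, 0.0111, 0.4685]
tcp_rot: [[-0.248, 0.969, 0.012], [0.969, 0.248, -0.001], [-0.004, 0.011, -1.0]]
force: [0.6, -0.4, 0.9]
finger_gap: 1.002
```

Request:
play_rows --pt "-1 0.1 -0.25 0 0 0 0" --pt "-1 0.2 -0.5 0 0 0 0" --pt "-1 0.25 -0.75 0 0 0 0" --pt "-1 0.3 -1 0 0 0 0" --pt "-1 0.3 -1 0 0 0 0"

```text
t: 19.6
tool_pos: [0.5213, 0.0164, 0.4613]
tcp_rot: [[-0.248, 0.969, 0.003], [0.969, 0.248, -0.0], [-0.001, 0.003, -1.0]]
force: [-0.7, -0.2, 0.6]
finger_gap: 1.004
```

Request:
play_rows --pt "-1 0 -0.25 0 0 0 0" --pt "-1 0 -0.5 0 0 0 0" --pt "-1 0 -0.5 0 0 0 0"

```text
t: 19.85
tool_pos: [0.4639, 0.0009, 0.4609]
tcp_rot: [[-0.248, 0.969, 0.003], [0.969, 0.248, -0.0], [-0.001, 0.003, -1.0]]
force: [-0.1, -0.2, 0.2]
finger_gap: 1.005
```

Run:
```python
from h import *
o=get_obs();print(o["t"],o["tool_pos"])
d=get_image("top");w=cloud(d)
cv2.imwrite("pics/t6.png",cv2.resize(d["img"][145:260,270:400,::-1],None,fx=5,fy=5,interpolation=cv2.INTER_CUBIC))
v,u=np.mgrid[0:400,0:640]
m=(np.hypot(w[...,0]-.65,w[...,1]-.0116)<.032)&(w[...,2]>.165)&(w[...,2]<.215)
p=w[m]; q=p[:,:2]-p[:,:2].mean(0); s=np.linalg.svd(q,full_matrices=0)[2][0]
print("bar",m.sum(),np.median(p,0),"yaw",np.degrees(np.arctan2(s[1],s[0])))
for th in ["tool_block","spool_1","dye_jar","awl","pricking_iron_1","tape_measure"]:
    r=outline_of(d,th)
    if r: print(th,np.round(r[0]["bbox"]),np.round(np.nanmedian(w[r[0]["mask"]],0),3))
d=get_image("scene")
cv2.imwrite("pics/s6.png",cv2.resize(d["img"][140:290,250:410,::-1],None,fx=4,fy=4,interpolation=cv2.INTER_CUBIC))
```

```text
19.85 [0.46385641 0.00086225 0.460932  ]
bar 128 [0.64892929 0.01118648 0.18672032] yaw -73.7642476637916
tool_block [411. 228.  50.  37.] [ 0.526 -0.223  0.054]
spool_1 [276. 230.  19.  15.] [0.531 0.123 0.054]
dye_jar [366. 177.  16.  14.] [ 0.667 -0.106  0.049]
awl [321. 199.  26.  45.] [0.605 0.005 0.067]
pricking_iron_1 [276. 188.  18.  32.] [0.662 0.135 0.008]
tape_measure [387. 167.  27.  31.] [ 0.696 -0.166  0.055]
```

View pics/t6.png

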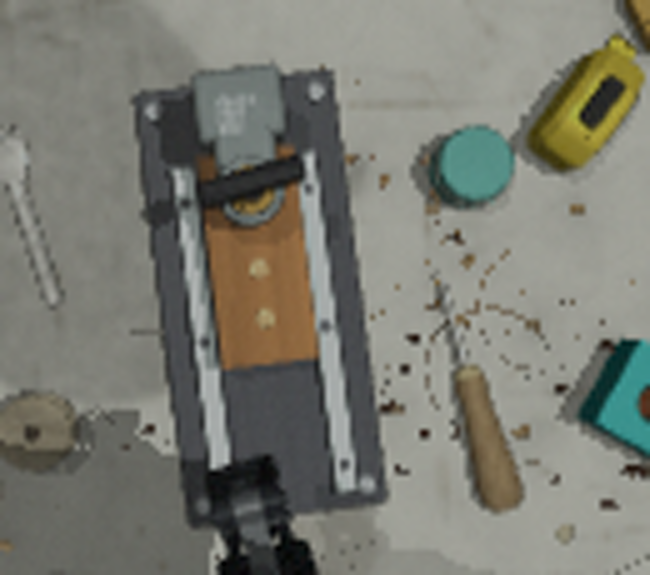

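View pics/s6.png

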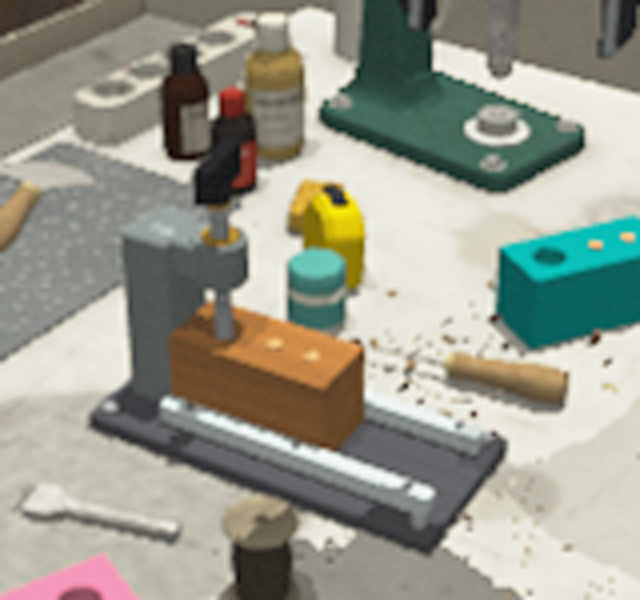

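The checks agree:
- **Probe:** The bar top dropped 54.8 mm, against 55.0 mm of tool travel, so it did not spring back after release.
- **Lock:** The bar's yaw is −73.8°, which is 1.40 rad from the stand axis, at the stop.
- **Block and bystanders:** The block is still home and the bystanders haven't moved.

Handing in.

Run:
```python
from station import *
print(close_job())
```

```text
the job is handed in; nothing more can be done
None
```

I finished the job and handed it in at about 20 s of the 64 s allowed. The block is home, and the probe is locked with its foot pressed about 3.5 mm in.

- **Block:** I pushed it about 67 mm until it stopped against the column. Afterwards its rear edge measured −34.5 mm in the stand's frame, where −35 mm is expected. The final small steps ran as a batch, so the push peaked at about 52 N on the shut fingertips before I backed off. That is above the 40 N given for the arm or gripper body, though only the fingers were touching the block.
- **Probe:** I lowered it in 2 mm steps. The vertical force rose from 3.3 N to about 8.7 N after first contact. I judge the foot to be about 3.5 mm in, from that rise and the tool height.
- **Lock:** I turned the bar clockwise until the moment jumped to 0.72 N·m at the stop. It measured 1.40 rad from above.
- **After letting go:** The bar stayed 54.8 mm below its start, against 55.0 mm of tool travel, so the lock held. The spool, dye jar, pricking iron and tape measure are where they were, to within about 3 mm.

Two detections failed in the last check: the network put the awl on the gauge and picked the turquoise look-alike as the block. In the final pictures the awl lies where it was and the brown block is against the column.

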